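# Show the wafer under the gauge's cover, ease the cover shut and start the gauge

### The arm

A 7-joint arm with a two-finger parallel gripper is mounted at the origin on the work surface. World frame = base frame: x ahead of the robot, y to its left, z up, the work surface at z = 0. Lengths are in m, angles in degrees, forces in N, time in s.
With the tool pointing down it reaches from about 0.4 to 0.875 m from the base axis. Payload 6.5 kg.
Tool frame: the origin (TCP) lies midway between the tips of the shut fingers; the grasp point (between the pads) lies 19 mm behind it (bot.pinch_z is the distance from the TCP to the grasp point, in m); z points along the fingers, x is the direction in which the jaws open and shut, and the axes are right-handed (so a half turn about z gives the same grasp; the last joint's range is limited). The gripper opens to 88 mm and grips with 3 to 60 N. Pads are 18 mm wide; open, the fingers measure 123 mm over their backs; the gripper's body (75 mm by 187 mm) begins 45 mm behind the grasp point.
Start: joints at [-73.923, 30.733, -0.252, 88.115, 0.149, 61.152, -4.079], TCP at [0.221, 0.611, 0.239] pointing down, gripper open.
Joint ranges: [-154.64, 154.64], [-21.42, 123.67], [-72.66, 72.17], [13.99, 137.28], [-74.86, 254.86], [10.95, 109.41], [-158.01, 158.01]. Speed limits (degrees/s): [136.94, 136.94, 180, 180, 180, 180, 180].

### API

Orientations are given as [roll, pitch, yaw] about the fixed x, y, z axes, in that order (R = Rz(yaw) Ry(pitch) Rx(roll)).
In Python, from station import bot, capture, calibration, models gives the robot as it stands.
- The arm moves only by the tool jog_arm, never from a script. Its argument "commands" is a list of rows, each a list of 6 numbers: the shift along the tool's x, y, z in mm, then the turn, a rotation vector about the tool's x, y, z in degrees. A call has 1 to 10 rows; each row shifts and turns the pose as measured when the row begins, along the tool's axes as they then stand; what a row does not reach is not made up. A row lasts 1/8 s, in which the tool goes at most 62.5 mm and 10.7 degrees, less where a joint would pass 70% of its speed; a pose out of reach is approached as far as the arm can. A call with a gripper value outside its range is refused whole. "jaw" is the gripper command: -1 is fully open, 1 is shut, values between are in proportion, set as the call begins (left out, the last holds). The fingers move at their own pace and stop on an object; "grip_force" is the grip in N (left out, the last holds). Time passes only in rows, so rows that do not move let the fingers close. It gives the time, the measured TCP pose, the force and the opening at its end, in the units of the state.
- bot.read_state(): the state, without advancing time (a new reading comes with each control period).
- capture(name): name is "side" or "top"; returns (picture, depth): 384x512x3 uint8, red, green, blue; 384x512 float32, m along the optical axis (not along the pixel's ray), 0 where there is no reading.
- calibration(name): a dict with "vfov" (degrees; the focal length in pixels is half the picture's height over the tangent of half this angle, whatever the lens; pixels are square), "cx", "cy" (the principal point, pixels), "xyz" and "attitude" of the camera in the world. Camera axes: x right, y down, z forward; pixel columns grow to the right and rows downward; lengths in m; the calibration is good to about 2 mm. A picture is of the moment at which its call begins. calibration takes no time and is no camera call.
- bot.hand_in(): hands the job in, once; it reports no verdict.
Trained networks look in the newest picture that a camera, given by its name, has taken for a name from the list of things; names that differ only in an ending like _2 or _b are one class to them, and where a whole thing is asked for, a point or a joint stands for the part that bears it (a point fixed in the world has none). Each returns a list of dicts, best first, with "confidence" (0 to 1); they miss things now and then, are a little off and sometimes report something else, mostly with a low value. They report only what shows in the picture. A call takes as long as a camera call.
- models.spot_in(camera, label): "location" ([x, y, z] in m, in the coordinates of the camera as it stood for that picture, good to about 4 mm: the middle of the surface that is visible of it).
The state is a dict: "time_s": time; "q": joint angles; "joint_vel": joint speeds; "tau": joint torques, N m; "tool_pos": TCP position; "eef_rot": TCP orientation; "force": force on the tool from outside, world axes, zero at the start; "torque": the same for the moment, N m; "gripper_width": finger opening in m.
Only numpy, scipy, OpenCV 4.12 (cv2) and the standard library are available. Lean on these libraries where they do the work, as an engineer would, in place of code of your own. Each camera call takes 0.05 s, during which the arm holds its last target.

### The job

Press the thickness gauge's side lever all the way down without forcing it, so that its linked cover opens fully, and hold it there for about three seconds while the overhead camera records the wafer on the stage. Then let the lever rise slowly under your finger, taking about three seconds, so that the cover comes down gently and shuts without a drop or slam, and only then press the large round start key. Nothing is gripped: work with the fingertips on the lever and the start key alone, do not touch the cover or press the small stop key, leave the other things where they lie, and finish with the cover shut and both lever and key let go.

Things in the scene. Friction and masses are not known exactly. Their poses are not given: they have to be found in the camera images.
- gauge: film-thickness gauge, a cream box fixed to the bench, 310 (x) x 280 (y) x 100 mm high, grey cover on top, front ledge 85 mm high (x -191 to -129 mm). Origin on the bench under the box; x points to its back (the cover's hinge), -x to its front, y to its left, z up; its yaw is 0.3 to 0.8 rad (0: front squarely to the robot). The lever runs along its right (-y) wall. The wafer on its stage stays put
- pad_top (a point): centre of the upper face of the black finger pad on the lever's front end, a plate 45 (x) x 60 (y) x 8 mm. At rest at x -235, y -160, z 115 mm in the gauge frame, front edge tilted 0.16 rad up; it swings down about an axis along the gauge's y through x -55, z 50 mm of the gauge frame (radius 191 mm), to x -246, z 55 mm when fully down
- lever (a joint): angle of the lever: 0 at rest (pad up, cover shut), 0.320 rad fully down, on a hard stop (do not force it: 80 N on it is too much). The cover's weight pushes it back up: about 3 to 15 N on the pad holds it, and it follows the finger up when the finger rises
- cover (a joint): cover angle about its rear hinge: 0 shut, 1.10 rad fully open, at its stop (over 0.95 counts as open). A link ties it to the lever: it turns 3.3 to 4.0 times as fast and falls shut by its weight, slamming if the lever is let go or let up fast. It must never close faster than 1.3 rad/s (about 65 mm/s at the pad)
- cover_front (a point): middle of the cover's upper front edge. The grey cover is a shallow lid 210 (x) x 276 (y) x 26 mm, hinged along its rear edge; shut, its top is 130 mm above the bench and its front edge at x -127 mm in the gauge frame. Not to be touched
- start_key_top (a point): centre of the top of the large round white start key (30 mm across) on the left part of the front ledge, at x -161, y +75 mm in the gauge frame, 107 mm above the bench; it is pressed straight down
- start_key (a joint): travel of the start key: 0 up, 0.006 m fully down (about 4 N; over 0.004 m counts as pressed); it springs back
- stop_key (a joint): travel of the small stop key (14 mm across, in the middle of the front ledge, 75 mm to the right of the start key): 0 up; not to be pressed
- jar: loose bystander: amber jar 42 mm across, 55 mm high; origin under its base
- loupe: loose bystander: black magnifier loupe 38 mm across, 40 mm high; origin under its base
- chip_tray: loose bystander: black square chip tray 52 x 52 x 10 mm; origin under its base
- tweezers: loose bystander: steel tweezers 115 mm long, 8 mm high, lying flat; origin under the middle
- wafer_box: loose bystander: flat round wafer box 120 mm across, 26 mm high, left of the gauge; origin under its base
- wash_bottle: loose bystander: white bottle 60 mm across, 150 mm high, left of the gauge; origin under its base
- pen: loose bystander: grey marker pen 130 mm long, 14 mm high, lying flat; origin under the middle

How it is judged:
By the outcome, as a careful person would: the job done as asked, in the order asked, and still so for the second after the job is handed in, with the robot touching nothing.
It also fails if it takes over 61 s, if anything falls off the work surface, if the arm or the gripper's body presses on something with over 40 N, if the wrist force passes 120 N, or if a joint passes its speed limit or range.

## Working session

There is one attempt and no reset: what is moved stays moved. The work goes in short steps, Python scripts to look and compute and a tool call to move; the robot and the scene stay as the last step left them, time stands still between calls to the robot, and variables do not carry over. Pictures are saved under pics/ and viewed, and the job is handed in when it is done.

Besides the shell and the picture viewer there is one more tool, called after "Request:" as a command line: name --pt "numbers of a row" for each row, then --argument value for the rest. jog_arm: Moves the arm, as the interface text tells. Its arguments: {"type":"object","properties":{"commands":{"type":"array"},"jaw":{"type":"number"},"grip_force":{"type":"number"}},"required":["commands"]}

```bash
mkdir -p pics; ls; cat > h.py <<'E'
import numpy as np,cv2
from station import bot,capture,calibration,models
from scipy.spatial.transform import Rotation as R
def cam(n):
    c=calibration(n); a=c["attitude"]; return c,a
E
python3 - <<'E'
from h import *
print(bot.read_state())
for n in("top","side"):
    print(n,calibration(n))
    p,d=capture(n); cv2.imwrite(f"pics/{n}0.png",p[:,:,::-1]); np.savez(f"{n}0.npz",p=p,d=d)
    for l in("gauge","pad_top","start_key_top","cover_front","stop_key"):
        print(n,l,models.spot_in(n,l)[:2])
E
```

```text
pics
{'time_s': 0.0, 'q': array([-73.92216941,  30.7761738 ,  -0.25256524,  88.17041057,
         0.15004365,  61.1501659 ,  -4.07863551]), 'joint_vel': array([ 0.00522766,  0.06755583,  0.0133408 , -0.01727204, -0.03369121,
        0.04759199,  0.04885387]), 'tau': array([-2.07488297e-04, -5.70984471e+01,  9.91036780e-01, -2.51596856e+01,
       -5.61980729e-02,  1.80722598e-02,  1.62145298e-04]), 'tool_pos': array([0.2207685 , 0.61071908, 0.23785628]), 'eef_rot': array([1.79991081e+02, 9.60338350e-02, 7.01331418e+01]), 'force': array([-0.32732268, -0.75926819,  0.97685916]), 'torque': array([-0.01131078, -0.03800759,  0.04411979]), 'gripper_width': 0.08830483607098148}
top {'vfov': 56.05592800454062, 'cx': 258.42821962915974, 'cy': 190.99919982024613, 'xyz': array([0.38004283, 0.02778042, 1.05422529]), 'attitude': array([-168.47645454,    0.36972795,  -97.02482402])}
top gauge [{'location': [-0.1014, 0.0066, 0.9436], 'confidence': 0.7}]
top pad_top [{'location': [0.1029, 0.0422, 0.9594], 'confidence': 0.97}]
top start_key_top [{'location': [-0.1021, 0.1368, 0.938], 'confidence': 0.
[... 161 characters left out ...]
location': [-0.0306, 0.2471, 1.0155], 'confidence': 0.15}]
side {'vfov': 54.3511997720405, 'cx': 258.0798248130338, 'cy': 187.8034367414544, 'xyz': array([0.34178192, 0.61045427, 0.59540116]), 'attitude': array([-127.03406946,    0.3975007 , -158.36460616])}
side gauge [{'location': [-0.0488, 0.0923, 0.6665], 'confidence': 0.73}]
side pad_top [{'location': [0.1155, -0.0474, 0.8621], 'confidence': 0.67}]
side start_key_top [{'location': [0.0843, 0.1008, 0.6768], 'confidence': 0.78}]
side cover_front [{'location': [-0.0679, 0.0706, 0.6746], 'confidence': 0.96}, {'location': [0.114, -0.0528, 0.8592], 'confidence': 0.61}]
side stop_key [{'location': [0.0707, 0.0577, 0.7369], 'confidence': 0.58}]
```

View pics/top0.png

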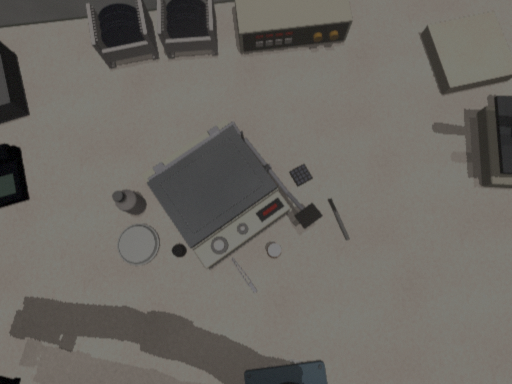

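View pics/side0.png

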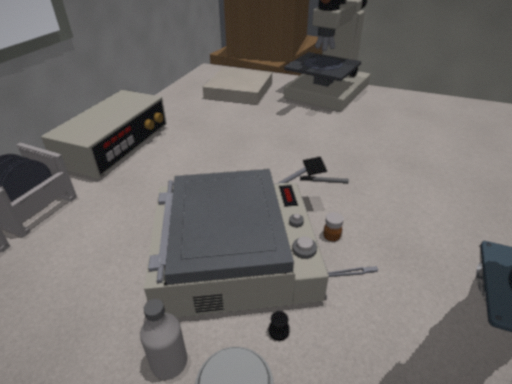

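```bash
cat >> h.py <<'E'
def T(n):
    c=calibration(n); return R.from_euler('xyz',c["attitude"],degrees=True).as_matrix(),np.array(c["xyz"]),c
def w(n,loc):
    M,t,c=T(n); return M@np.array(loc)+t
def cloud(n,d):
    M,t,c=T(n); f=192/np.tan(np.radians(c["vfov"]/2))
    v,u=np.mgrid[0:384,0:512]
    P=np.stack([(u-c["cx"])/f*d,(v-c["cy"])/f*d,d],-1)
    return P@M.T+t
def proj(n,X):
    M,t,c=T(n); f=192/np.tan(np.radians(c["vfov"]/2))
    p=M.T@(np.array(X)-t); return p[0]/p[2]*f+c["cx"],p[1]/p[2]*f+c["cy"]
E
python3 - <<'E'
from h import *
for n,l,x in [("top","pad",[0.1029, 0.0422, 0.9594]),("top","start",[-0.1021, 0.1368, 0.938]),("top","cover",[-0.1254, -0.0188, 0.9501]),("top","gauge",[-0.1014, 0.0066, 0.9436]),
("side","pad",[0.1155, -0.0474, 0.8621]),("side","start",[0.0843, 0.1008, 0.6768]),("side","stop",[0.0707, 0.0577, 0.7369])]: print(n,l,w(n,x).round(4))
E
```

```text
top pad [ 0.5174 -0.0867  0.1051]
top start [0.4462 0.1286 0.1085]
top cover [0.6028 0.1327 0.1279]
top gauge [0.5738 0.1121 0.129 ]
side pad [ 0.5018 -0.0971  0.1132]
side start [0.4434 0.1348 0.1067]
side stop [0.4833 0.0711 0.105 ]
```

```bash
python3 - <<'E'
from h import *
for n in("top","side"):
    z=np.load(n+"0.npz"); C=cloud(n,z["d"]); p=z["p"]
    m=(z["d"]>0)&(abs(C[...,2]-.130)<.006)&(abs(C[...,0]-.58)<.25)&(abs(C[...,1]-.11)<.25)
    k,lab,st,_=cv2.connectedComponentsWithStats(m.astype(np.uint8)); i=1+st[1:,4].argmax()
    P=C[lab==i]
    r=cv2.minAreaRect((P[:,:2]*1000).astype(np.float32)); print(n,r,P[:,2].mean())
    # pad
    u,v=proj(n,[.515,-.09,.11]); print(u,v)
    g=p.max(-1); m=(g<45)&(abs(C[...,0]-.51)<.06)&(abs(C[...,1]+.09)<.06)&(C[...,2]>.08)
    Q=C[m]; print("pad",len(Q),Q.mean(0)); r=cv2.minAreaRect((Q[:,:2]*1000).astype(np.float32)); print(r)
    # key
    m=(abs(C[...,0]-.445)<.03)&(abs(C[...,1]-.131)<.03)&(C[...,2]>.100); Q=C[m]; print("key",len(Q),Q.mean(0),np.ptp(Q,0))
E
```

```text
top ((603.155517578125, 131.32513427734375), (211.13088989257812, 276.184814453125), 28.631242752075195) 0.12948772146087156
298.6780867369815 207.3048033099061
pad 338 [ 0.49509632 -0.1013209   0.11230986]
((513.6260986328125, -83.92550659179688), (120.53314971923828, 60.30517578125), 47.2972526550293)
key 139 [0.44969995 0.13463196 0.10799597] [0.04772331 0.05143718 0.02895173]
side ((601.6926879882812, 130.7300262451172), (210.17263793945312, 278.9286193847656), 28.507572174072266) 0.13037722794542622
301.69414347769373 168.86626461625784
pad 275 [ 0.49382783 -0.09827359  0.1129505 ]
((513.9890747070312, -81.09846496582031), (115.89417266845703, 58.26315689086914), 47.90827941894531)
key 206 [0.44551623 0.13518729 0.10872591] [0.04708324 0.04511458 0.03037163]
```

```bash
cat >> h.py <<'E'
YAW=28.57; O=np.array([.6218,.1415])
def g2w(x,y,z=None):
    c,s=np.cos(np.radians(YAW)),np.sin(np.radians(YAW))
    q=O+np.array([c*x-s*y,s*x+c*y])/1000
    return q if z is None else np.array([*q,z/1000])
def w2g(X):
    c,s=np.cos(np.radians(YAW)),np.sin(np.radians(YAW)); d=(np.asarray(X)[...,:2]-O)*1000
    return np.stack([c*d[...,0]+s*d[...,1],-s*d[...,0]+c*d[...,1],np.asarray(X)[...,2]*1000],-1)
def plan(target,yaw,n,k=10):
    st=bot.read_state(); p=np.array(st["tool_pos"]); r,pi,y0=st["eef_rot"]
    M=R.from_euler('xyz',st["eef_rot"],degrees=True)
    dy=(yaw-y0+180)%360-180
    Mt=R.from_euler('xyz',[180,0,yaw],degrees=True)
    print("pose",p.round(4),np.round(st["eef_rot"],2),"gauge",w2g(p).round(1),"t",st["time_s"],"F",np.round(st["force"],1),"dyaw",dy)
    Mprev=M; rows=[]
    # axis for interpolation: yaw linear
    for i in range(n):
        Mi=R.from_euler('xyz',[180,0,y0+dy*(i+1)/n],degrees=True)
        if n==1 or i>0 : pass
        t=Mprev.inv().apply((target-p)/n)*1000; rv=(Mprev.inv()*Mi).as_rotvec(degrees=True)
        rows.append([*t.round(1),*rv.round(1)]); Mprev=Mi
    for r_ in rows[:k]: print([float(v)+0 for v in r_],end=",\n")
E
python3 - <<'E'
from h import *
for n in("top","side"):
    z=np.load(n+"0.npz"); C=cloud(n,z["d"]); G=w2g(C); p=z["p"].max(-1)
    m=(G[...,0]<-195)&(G[...,0]>-280)&(abs(G[...,1]+160)<60)&(G[...,2]>85)
    Q=G[m]; print(n,len(Q),Q.mean(0).round(1),np.percentile(Q,[2,50,98],axis=0).round(1)); 
    for l in ("jar","loupe","tweezers","chip_tray","pen","wash_bottle"):
        print(l,[(w2g(w(n,s["location"])).round(0),s["confidence"]) for s in models.spot_in(n,l)[:1]])
print(g2w(-240,-160,115))
plan(g2w(-238,-160,190),-61.4,20)
E
```

```text
top 420 [-232.9 -159.4  114.4] [[-256.3 -188.3   99.9]
 [-233.5 -159.1  115. ]
 [-200.5 -130.7  120.2]]
jar [(array([-256.,  -36.,   51.]), 0.57)]
loupe [(array([-102.,  178.,   40.]), 0.59)]
tweezers [(array([-274.,   70.,    8.]), 0.44)]
chip_tray [(array([-22.,  -1., 132.]), 0.6)]
pen [(array([-292., -238.,   15.]), 0.71)]
wash_bottle [(array([ 73., 202.,  99.]), 0.88)]
side 392 [-231.1 -155.2  113.4] [[-256.9 -187.1   94.9]
 [-231.7 -155.6  115. ]
 [-197.6 -129.6  119.8]]
jar [(array([-250.,  -28.,   46.]), 0.77)]
loupe [(array([-95., 191.,  32.]), 0.96)]
tweezers [(array([-270.,   72.,   12.]), 0.59)]
chip_tray []
pen [(array([-294., -240.,   14.]), 0.65)]
wash_bottle [(array([-157.,    5.,  104.]), 0.67)]
[ 0.48754109 -0.11379306  0.115     ]
pose [0.2209 0.6113 0.2387] [180.     0.    70.13] gauge [-127.4  604.3  238.7] t 1.2 F [0.1 0.6 0.1] dyaw -131.53068324404393
[-29.5, 24.9, 2.4, 0.0, 0.0, 6.6],
[-26.4, 28.1, 2.4, 0.0, 0.0, 6.6],
[-23.0, 31.0, 2.4, 0.0, 0.0, 6.6],
[-19.3, 33.4, 2.4, 0.0, 0.0, 6.6],
[-15.4, 35.4, 2.4, 0.0, 0.0, 6.6],
[-11.2, 36.9, 2.4, 0.0, 0.0, 6.6],
[-6.9, 38.0, 2.4, 0.0, 0.0, 6.6],
[-2.5, 38.5, 2.4, 0.0, 0.0, 6.6],
[1.9, 38.6, 2.4, 0.0, 0.0, 6.6],
[6.3, 38.1, 2.4, 0.0, 0.0, 6.6],
```

Request:
jog_arm --pt "-29 25 0 0 0 6.6" --pt "-26 28 0 0 0 6.6" --pt "-23 31 0 0 0 6.6" --pt "-19 33 0 0 0 6.6" --pt "-15 35 0 0 0 6.6" --pt "-11 37 0 0 0 6.6" --pt "-7 38 0 0 0 6.6" --pt "-2.5 38.5 0 0 0 6.6" --pt "2 38.5 0 0 0 6.6" --pt "6 38 0 0 0 6.6" --jaw 1 --grip_force 10

```text
time_s: 2.45
tool_pos: [0.3518, 0.2417, 0.2388]
eef_rot: [-179.7, -0.1, 2.3]
force: [-0.3, -0.3, 0.7]
gripper_width: 0.0006
```

```bash
python3 - <<'E'
from h import *
plan(g2w(-238,-160,190),-61.4,10)
E
```

```text
pose [0.3518 0.2417 0.2388] [-1.7966e+02 -8.0000e-02  2.2500e+00] gauge [-189.2  217.1  238.8] t 2.45 F [-0.3 -0.3  0.7] dyaw -63.65207845292974
[12.3, 36.0, 4.7, -0.3, -0.1, 6.4],
[16.3, 34.4, 4.9, 0.0, 0.0, 6.4],
[20.0, 32.4, 4.9, 0.0, 0.0, 6.4],
[23.4, 29.9, 4.9, 0.0, 0.0, 6.4],
[26.6, 27.2, 4.9, 0.0, 0.0, 6.4],
[29.5, 24.0, 4.9, 0.0, 0.0, 6.4],
[31.9, 20.6, 4.9, 0.0, 0.0, 6.4],
[34.0, 17.0, 4.9, 0.0, 0.0, 6.4],
[35.7, 13.1, 4.9, 0.0, 0.0, 6.4],
[36.9, 9.0, 4.9, 0.0, 0.0, 6.4],
```

Request:
jog_arm --pt "12 36 0 -0.3 0 6.4" --pt "16 34.5 0 0 0 6.4" --pt "20 32.5 0 0 0 6.4" --pt "23.5 30 0 0 0 6.4" --pt "26.5 27 0 0 0 6.4" --pt "29.5 24 0 0 0 6.4" --pt "32 20.5 10 0 0 6.4" --pt "34 17 10 0 0 6.4" --pt "35.5 13 10 0 0 6.4" --pt "37 9 10 0 0 6.4"

```text
time_s: 3.7
tool_pos: [0.4882, -0.1257, 0.2003]
eef_rot: [-179.3, 0.1, -63.8]
force: [0.5, 0.4, -0.1]
gripper_width: 0.0005
```

```bash
python3 - <<'E'
from h import *
p,d=capture("side"); cv2.imwrite("pics/s1.png",p[:,:,::-1])
p,d=capture("top"); cv2.imwrite("pics/t1.png",p[:,:,::-1])
plan(g2w(-238,-160,125),-61.4,5)
E
```

```text
pose [ 0.4878 -0.1288  0.2001] [-1.7941e+02 -9.0000e-02 -6.3990e+01] gauge [-247.  -173.3  200.1] t 3.8 F [ 0.1  0.3 -0.1] dyaw 2.587410813936714
[-2.8, -1.5, 15.0, -0.6, -0.1, -0.5],
[-2.7, -1.7, 15.0, 0.0, 0.0, -0.5],
[-2.7, -1.7, 15.0, 0.0, 0.0, -0.5],
[-2.7, -1.8, 15.0, 0.0, 0.0, -0.5],
[-2.7, -1.8, 15.0, 0.0, 0.0, -0.5],
```

View pics/s1.png

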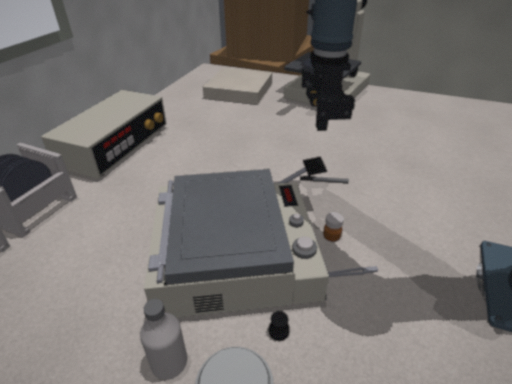

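View pics/t1.png

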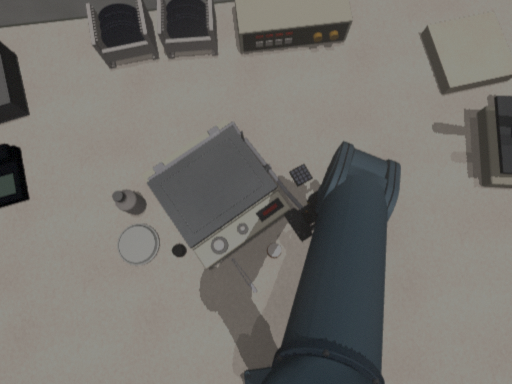

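The side view shows the closed fingertips (≈320,125) above the pad (≈315,165). In the top view the cover is not hidden by the arm. Next I lower to just above the pad.

Request:
jog_arm --pt "-3 -2 15 -0.6 0 -0.5" --pt "-3 -2 15 0 0 -0.5" --pt "-3 -2 15 0 0 -0.5" --pt "-2.5 -1.5 15 0 0 -0.5" --pt "-2 -1.5 12 0 0 -0.5" --pt "0 0 0 0 0 0"

```text
time_s: 4.55
tool_pos: [0.489, -0.1071, 0.1223]
eef_rot: [179.9, 0.1, -60.9]
force: [-0.1, 0.6, 0.3]
gripper_width: 0.0006
```

```bash
python3 - <<'E'
from h import *
plan(g2w(-238,-160,116),-61.4,3)
E
```

```text
pose [ 0.489  -0.1071  0.1223] [ 1.7991e+02  1.1000e-01 -6.0870e+01] gauge [-235.6 -154.8  122.3] t 4.55 F [-0.1  0.6  0.3] dyaw -0.53029410310657
[1.7, 0.8, 2.1, 0.1, 0.1, 0.2],
[1.7, 0.8, 2.1, 0.0, 0.0, 0.2],
[1.7, 0.8, 2.1, 0.0, 0.0, 0.2],
```

Request:
jog_arm --pt "2 1 2 0 0 0" --pt "2 1 2 0 0 0" --pt "1 0.5 2 0 0 0" --pt "0 0 2 0 0 0" --pt "0 0 2 0 0 0" --pt "0 0.5 2 0 0 0"

```text
time_s: 5.3
tool_pos: [0.489, -0.1142, 0.113]
eef_rot: [-179.9, 0.2, -61.0]
force: [-2.6, 2.6, 11.4]
gripper_width: 0.0004
```

```bash
python3 - <<'E'
from h import *
plan(g2w(-240,-160,100),-61.4,3)
E
```

```text
pose [ 0.489  -0.1142  0.113 ] [-179.95    0.22  -60.99] gauge [-238.9 -161.   113. ] t 5.3 F [-2.6  2.6 11.4] dyaw -0.4102057032949631
[-0.3, 0.4, 4.3, -0.1, 0.2, 0.1],
[-0.4, 0.3, 4.3, 0.0, 0.0, 0.1],
[-0.4, 0.4, 4.3, 0.0, 0.0, 0.1],
```

Request:
jog_arm --pt "0 0.8 3 0 0 0" --pt "0 0.8 3 0 0 0" --pt "0 0.7 3 0 0 0" --pt "0 0.6 3 0 0 0" --pt "0 0.6 3 0 0 0" --pt "0 0.5 3 0 0 0" --pt "0 0.5 3 0 0 0" --pt "0 0.4 3 0 0 0"

```text
time_s: 6.3
tool_pos: [0.4843, -0.1167, 0.094]
eef_rot: [-179.7, 0.5, -61.1]
force: [-2.8, 1.3, 7.8]
gripper_width: 0.0005
```

```bash
python3 - <<'E'
from h import *
plan(g2w(-246,-160,57),-61.4,10)
p,d=capture("side"); cv2.imwrite("pics/s2.png",p[:,:,::-1])
E
```

```text
pose [ 0.4843 -0.1167  0.094 ] [-179.69    0.55  -61.14] gauge [-244.2 -161.1   94. ] t 6.3 F [-2.8  1.3  7.8] dyaw -0.25995327830978
[-0.1, 0.2, 3.7, -0.3, 0.5, 0.0],
[-0.1, 0.2, 3.7, 0.0, 0.0, 0.0],
[-0.1, 0.2, 3.7, 0.0, 0.0, 0.0],
[-0.1, 0.2, 3.7, 0.0, 0.0, 0.0],
[-0.1, 0.2, 3.7, 0.0, 0.0, 0.0],
[-0.1, 0.2, 3.7, 0.0, 0.0, 0.0],
[-0.1, 0.2, 3.7, 0.0, 0.0, 0.0],
[-0.1, 0.2, 3.7, 0.0, 0.0, 0.0],
[-0.1, 0.2, 3.7, 0.0, 0.0, 0.0],
[-0.1, 0.2, 3.7, 0.0, 0.0, 0.0],
```

View pics/s2.png

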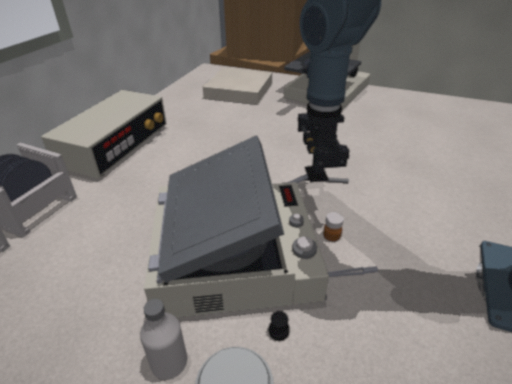

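The fingers are on the pad, the cover is opening (about a third), and the force is 8 N.

Request:
jog_arm --pt "0 0.2 3.5 -0.1 0.2 0" --pt "0 0.2 3.5 -0.1 0.2 0" --pt "0 0.2 3.5 -0.1 0.1 0" --pt "0 0.2 3.5 0 0 0" --pt "0 0 3.5 0 0 0" --pt "0 0 3.5 0 0 0" --pt "0 0 3.5 0 0 0" --pt "0 0 3 0 0 0"

```text
time_s: 7.35
tool_pos: [0.4808, -0.1186, 0.069]
eef_rot: [180.0, 0.3, -61.3]
force: [-1.5, 0.2, 5.7]
gripper_width: 0.0002
```

```bash
python3 - <<'E'
from h import *
plan(g2w(-246,-160,57),-61.4,5)
E
```

```text
pose [ 0.4808 -0.1186  0.069 ] [179.98   0.32 -61.34] gauge [-248.3 -161.    69. ] t 7.35 F [-1.5  0.2  5.7] dyaw -0.061551455737912875
[-0.2, -0.5, 2.4, 0.0, 0.3, 0.0],
[-0.2, -0.5, 2.4, 0.0, 0.0, 0.0],
[-0.2, -0.5, 2.4, 0.0, 0.0, 0.0],
[-0.2, -0.5, 2.4, 0.0, 0.0, 0.0],
[-0.2, -0.5, 2.4, 0.0, 0.0, 0.0],
```

Request:
jog_arm --pt "0 -0.3 2.5 0 0 0" --pt "0 -0.3 2.5 0 0 0" --pt "0 -0.3 2.5 0 0 0"

```text
time_s: 7.72
tool_pos: [0.4803, -0.1189, 0.0617]
eef_rot: [179.9, 0.4, -61.4]
force: [-3.8, 0.6, 2.9]
gripper_width: 0.0002
```

Request:
jog_arm --pt "0 -0.2 2 0 0 0" --pt "0 -0.2 2 0 0 0"

```text
time_s: 7.98
tool_pos: [0.4801, -0.119, 0.0574]
eef_rot: [179.9, 0.4, -61.4]
force: [-3.4, -1.1, 3.7]
gripper_width: 0.0001
```

```bash
python3 - <<'E'
from h import *
plan(g2w(-246,-160,57),-61.4,3)
p,d=capture("side"); cv2.imwrite("pics/s3.png",p[:,:,::-1]); np.savez("s3.npz",d=d)
G=w2g(cloud("side",d)); m=(d>0)&(abs(G[...,1])<130)&(G[...,0]>-130)&(G[...,0]<160)&(G[...,2]>150)
Q=G[m]; print(len(Q), np.degrees(0)); 
if len(Q):
    a=np.polyfit(Q[:,0],Q[:,2],1); print(a,Q.min(0),Q.max(0)); 
    c=Q.mean(0); u,s,vt=np.linalg.svd(Q-c,full_matrices=False); print(vt[2],"ang",np.arctan2(abs(vt[2][0]),abs(vt[2][2])))
E
```

```text
pose [ 0.4801 -0.119   0.0574] [179.86   0.41 -61.43] gauge [-249.  -161.    57.4] t 7.975 F [-3.4 -1.1  3.7] dyaw 0.03335014132198921
[-0.3, -1.0, 0.1, 0.1, 0.4, 0.0],
[-0.3, -1.0, 0.1, 0.0, 0.0, 0.0],
[-0.3, -1.0, 0.1, 0.0, 0.0, 0.0],
4052 0.0
[ -1.49899557 312.26305623] [ -12.76952375 -129.80502995  150.10495268] [ 99.08157229 129.98461954 312.72066437]
[ 8.41569737e-01 -4.84811634e-04  5.40148260e-01] ang 1.000182980893473
```

View pics/s3.png

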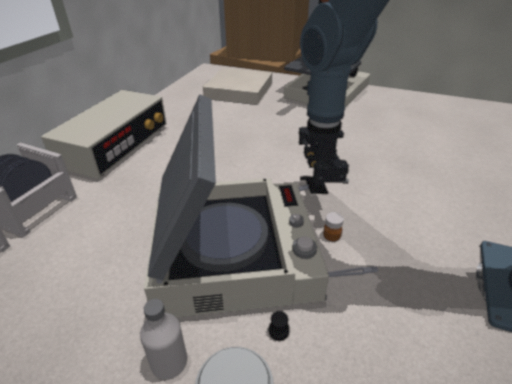

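The cover is at about 1.00 rad. I'll ease down to the stop in small steps.

Request:
jog_arm --pt "0 -0.2 1.5 0 0 0" --pt "0 -0.2 1.5 0 0 0"

```text
time_s: 8.28
tool_pos: [0.4805, -0.1189, 0.0554]
eef_rot: [179.9, 0.5, -61.5]
force: [-11.6, 2.3, 35.5]
gripper_width: 0.0006
```

Request:
jog_arm --pt "0 -0.2 1.5 0 0 0"

```text
time_s: 8.4
tool_pos: [0.4805, -0.1189, 0.0555]
eef_rot: [179.9, 0.6, -61.5]
force: [-11.4, 2.0, 32.4]
gripper_width: 0.0002
```

```bash
cat >> h.py <<'E'
def cov(tag):
    p,d=capture("side"); cv2.imwrite(f"pics/{tag}.png",p[:,:,::-1])
    G=w2g(cloud("side",d)); m=(d>0)&(abs(G[...,1])<120)&(G[...,0]>-100)&(G[...,0]<160)&(G[...,2]>150)
    Q=G[m]
    if len(Q)>200:
        c=Q.mean(0); u,s,vt=np.linalg.svd(Q-c,full_matrices=False); print("cover",np.arctan2(abs(vt[2][0]),abs(vt[2][2])))
    else: print("cover low",len(Q),(G[...,2][(abs(G[...,1])<120)&(abs(G[...,0]+20)<90)]).mean())
E
python3 - <<'E'
from h import *
plan(g2w(-246,-160,55),-61.4,1); cov("s4")
E
```

```text
pose [ 0.4805 -0.1189  0.0555] [179.95   0.56 -61.5 ] gauge [-248.6 -161.2   55.5] t 8.4 F [-11.4   2.   32.4] dyaw 0.10208246016952671
[-1.2, -2.6, 0.5, 0.1, 0.6, -0.1],
cover 1.0173136732577452
```

On the stop (33 N). I ease to a lighter hold and keep it for about 3 s.

Request:
jog_arm --pt "0 0 0.8 0 0 0" --pt "0 0 0.8 0 0 0" --pt "0 0 0.8 0 0 0"

```text
time_s: 8.82
tool_pos: [0.4804, -0.1189, 0.0559]
eef_rot: [-179.9, 0.7, -61.6]
force: [-6.1, 1.0, 15.2]
gripper_width: 0.0002
```

```bash
python3 - <<'E'
from h import *
cov("s5")
p,d=capture("top"); cv2.imwrite("pics/t5.png",p[:,:,::-1])
G=w2g(cloud("top",d)); m=(d>0)&(abs(G[...,1])<120)&(G[...,0]>-60)&(G[...,0]<160)&(G[...,2]>150)
Q=G[m]; c=Q.mean(0); vt=np.linalg.svd(Q-c,full_matrices=False)[2]; print(len(Q),vt[2],np.arctan2(abs(vt[2][0]),abs(vt[2][2])))
i=G[...,2][m].argmax(); print(Q[i])
E
```

```text
cover 1.0171481774828128
2200 [-8.32971895e-01  7.65490260e-04 -5.53314771e-01] 0.9844576795763839
[ 12.66635536  27.26937428 315.49125797]
```

View pics/t5.png

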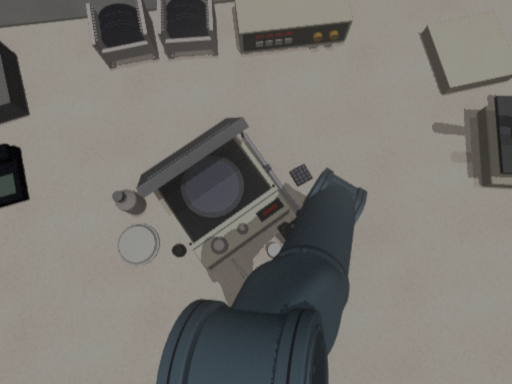

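View pics/s5.png

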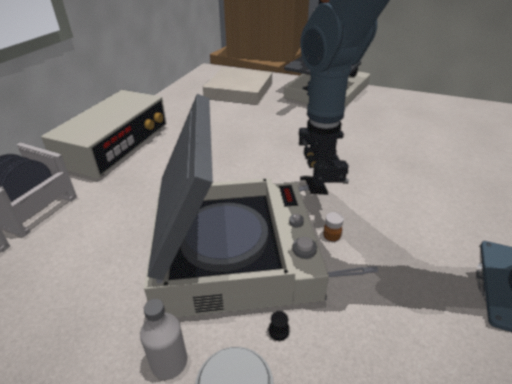

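The wafer is fully visible in the top view (centre ≈212,186), the cover is wide open, and the pad is on its stop at 15 N. Holding.

Request:
jog_arm --pt "0 0 0.8 0 0 0" --pt "0 0 0.8 0 0 0" --pt "0 0 0.8 0 0 0" --pt "0 0 0.8 0 0 0" --pt "0 0 0.8 0 0 0" --pt "0 0 0.8 0 0 0" --pt "0 0 0.8 0 0 0" --pt "0 0 0.8 0 0 0" --pt "0 0 0.8 0 0 0" --pt "0 0 0.8 0 0 0"

```text
time_s: 10.18
tool_pos: [0.4804, -0.1189, 0.0558]
eef_rot: [-179.6, 1.1, -61.7]
force: [-5.8, 1.6, 16.5]
gripper_width: 0.0002
```

Request:
jog_arm --pt "0 0 0.8 0 0 0" --pt "0 0 0.8 0 0 0" --pt "0 0 0.8 0 0 0" --pt "0 0 0.8 0 0 0" --pt "0 0 0.8 0 0 0" --pt "0 0 0.8 0 0 0" --pt "0 0 0.8 0 0 0" --pt "0 0 0.8 0 0 0" --pt "0 0 0.8 0 0 0" --pt "0 0 0.8 0 0 0"

```text
time_s: 11.42
tool_pos: [0.4804, -0.1189, 0.0558]
eef_rot: [-179.2, 1.5, -61.8]
force: [-6.8, 1.4, 16.3]
gripper_width: 0.0002
```

```bash
python3 - <<'E'
from h import *
cov("s6"); plan(g2w(-240,-160,116),-61.4,1)
E
```

```text
cover 1.0172221523599698
pose [ 0.4804 -0.1189  0.0558] [-179.21    1.48  -61.83] gauge [-248.7 -161.    55.8] t 11.475 F [-6.7 -0.2 16.9] dyaw 0.42550654291736123
[-2.7, -9.5, -60.1, -0.8, 1.5, -0.4],
```

Request:
jog_arm --pt "0 0 -0.6 -0.1 0.1 0" --pt "0 0 -1.2 -0.1 0.1 0" --pt "0 0 -1.8 -0.1 0.1 0" --pt "0 -0.1 -2 -0.1 0.1 0" --pt "0 -0.1 -2 -0.1 0.1 0" --pt "0 -0.1 -2 -0.1 0.1 0" --pt "0 -0.2 -2 -0.1 0.1 0" --pt "0 -0.2 -2 -0.1 0.1 0"

```text
time_s: 12.48
tool_pos: [0.4817, -0.1184, 0.0705]
eef_rot: [-180.0, 0.6, -61.8]
force: [-2.5, -0.8, 4.1]
gripper_width: 0.0004
```

```bash
python3 - <<'E'
from h import *
plan(g2w(-240,-160,116),-61.4,1)
E
```

```text
pose [ 0.4817 -0.1184  0.0705] [-180.      0.64  -61.81] gauge [-247.3 -161.3   70.5] t 12.475 F [-2.5 -0.8  4.1] dyaw 0.413020603847599
[-1.8, -7.3, -45.5, 0.0, 0.6, -0.4],
```

Request:
jog_arm --pt "0 -0.3 -2.3 0 0.1 0" --pt "0 -0.3 -2.3 0 0.1 0" --pt "0 -0.3 -2.3 0 0 0" --pt "0 -0.3 -2.3 0 0 0" --pt "0 -0.4 -2.3 0 0 0" --pt "0 -0.4 -2.3 0 0 0" --pt "0 -0.4 -2.3 0 0 0" --pt "0 -0.4 -2.3 0 0 0"

```text
time_s: 13.48
tool_pos: [0.4846, -0.1168, 0.0911]
eef_rot: [-179.9, 0.5, -61.8]
force: [-3.5, 0.7, 6.2]
gripper_width: 0.0003
```

```bash
python3 - <<'E'
from h import *
plan(g2w(-240,-160,116),-61.4,1)
E
```

```text
pose [ 0.4846 -0.1168  0.0911] [-179.93    0.46  -61.82] gauge [-244.  -161.2   91.1] t 13.475 F [-3.5  0.7  6.2] dyaw 0.4248216313524438
[-1.4, -4.0, -24.9, -0.1, 0.5, -0.4],
```

Request:
jog_arm --pt "0 -0.5 -2.2 0 0 0" --pt "0 -0.5 -2.2 0 0 0" --pt "0 -0.5 -2.2 0 0 0" --pt "0 -0.5 -2.2 0 0 0" --pt "0 -0.6 -2.2 0 0 0" --pt "0 -0.6 -2 0 0 0" --pt "0 -0.6 -1.8 0 0 0" --pt "0 -0.6 -1.5 0 0 0"

```text
time_s: 14.48
tool_pos: [0.4893, -0.1142, 0.1112]
eef_rot: [-179.8, 0.6, -61.8]
force: [-4.5, 0.7, 10.5]
gripper_width: 0.0003
```

Request:
jog_arm --pt "0 -0.4 -1.2 0 0 0" --pt "0 -0.4 -1.2 0 0 0" --pt "0 -0.3 -1 0 0 0" --pt "0 0 -1 0 0 0"

```text
time_s: 14.98
tool_pos: [0.4914, -0.1133, 0.1178]
eef_rot: [-179.6, 0.6, -61.8]
force: [0.1, -0.1, -0.5]
gripper_width: 0.0007
```

```bash
python3 - <<'E'
from h import *
plan(g2w(-240,-160,116),-61.4,1); cov("s7")
E
```

```text
pose [ 0.4914 -0.1133  0.1178] [-179.62    0.57  -61.84] gauge [-236.4 -161.5  117.8] t 14.975 F [ 0.1 -0.1 -0.5] dyaw 0.4444166030326926
[-1.4, 3.6, 1.8, -0.4, 0.6, -0.4],
cover low 0 130.88033140850987
```

View pics/s7.png

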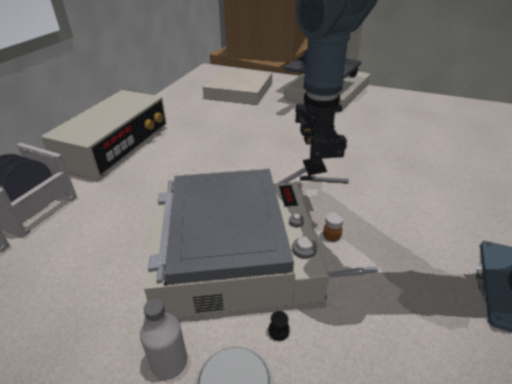

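The cover is shut (flat, mean z 131 mm) and contact force is zero. I lift, then go to the start key.

Request:
jog_arm --pt "0 0 -10 -0.4 0.6 -0.4" --pt "0 0 -20 0 0 0" --pt "0 0 -25 0 0 0" --pt "0 0 -20 0 0 0" --pt "0 0 0 0 0 0"

```text
time_s: 15.65
tool_pos: [0.4929, -0.1131, 0.1965]
eef_rot: [180.0, -0.3, -61.3]
force: [0.4, 0.3, -0.3]
gripper_width: 0.0005
```

```bash
python3 - <<'E'
from h import *
p,d=capture("side"); G=w2g(cloud("side",d))
m=(d>0)&(abs(G[...,0]+161)<18)&(abs(G[...,1]-75)<18)&(G[...,2]>103); print("key",np.median(G[m],0),m.sum())
plan(g2w(-161,75,190),-61.4,8)
E
```

```text
key [-160.75166389   77.31677483  107.89121951] 172
pose [ 0.4923 -0.1128  0.1956] [179.93  -0.23 -61.32] gauge [-235.4 -161.4  195.6] t 15.7 F [ 0.4 -0.5 -0.4] dyaw -0.08410676237491543
[-29.5, -9.4, 0.6, 0.1, -0.2, 0.0],
[-29.5, -9.4, 0.7, 0.0, 0.0, 0.0],
[-29.5, -9.3, 0.7, 0.0, 0.0, 0.0],
[-29.5, -9.3, 0.7, 0.0, 0.0, 0.0],
[-29.5, -9.3, 0.7, 0.0, 0.0, 0.0],
[-29.5, -9.3, 0.7, 0.0, 0.0, 0.0],
[-29.5, -9.3, 0.7, 0.0, 0.0, 0.0],
[-29.5, -9.3, 0.7, 0.0, 0.0, 0.0],
```

Request:
jog_arm --pt "-28 -9.3 0 0.1 -0.2 0" --pt "-29.5 -9.3 0 0 0 0" --pt "-29.5 -9.3 0 0 0 0" --pt "-29.5 -9.3 0 0 0 0" --pt "-29.5 -9.3 0 0 0 0" --pt "-29.5 -9.3 0 0 0 0" --pt "-29.5 -9.3 0 0 0 0" --pt "-20 -6 0 0 0 0" --pt "-10 -3 0 0 0 0" --pt "0 0 0 0 0 0"

```text
time_s: 16.95
tool_pos: [0.4386, 0.1355, 0.1871]
eef_rot: [179.3, -0.2, -61.3]
force: [-0.2, 0.5, -0.2]
gripper_width: 0.0006
```

```bash
python3 - <<'E'
from h import *
plan(g2w(-161,75,118),-61.4,5)
E
```

```text
pose [0.4386 0.1355 0.1871] [ 1.7934e+02 -1.6000e-01 -6.1270e+01] gauge [-163.8   82.3  187.1] t 16.95 F [-0.2  0.5 -0.2] dyaw -0.1272993145879866
[1.4, -0.7, 13.8, 0.7, -0.2, 0.0],
[1.5, -0.6, 13.8, 0.0, 0.0, 0.0],
[1.5, -0.6, 13.8, 0.0, 0.0, 0.0],
[1.5, -0.6, 13.8, 0.0, 0.0, 0.0],
[1.5, -0.6, 13.8, 0.0, 0.0, 0.0],
```

Request:
jog_arm --pt "1.5 -0.7 13 0.7 -0.2 0" --pt "1.5 -0.6 13 0 0 0" --pt "1.5 -0.6 13 0 0 0" --pt "1.5 -0.6 13 0 0 0" --pt "0.8 -0.6 8 0 0 0" --pt "0 0 4 0 0 0" --pt "0 0 0 0 0 0"

```text
time_s: 17.82
tool_pos: [0.4456, 0.1274, 0.1191]
eef_rot: [180.0, -0.1, -61.5]
force: [0.6, 0.1, -0.9]
gripper_width: 0.0002
```

```bash
python3 - <<'E'
from h import *
cov("s8"); plan(g2w(-161,75,108),-61.4,5)
E
```

```text
cover low 0 142.44013663383313
pose [0.4458 0.1274 0.1193] [-1.7999e+02 -5.0000e-02 -6.1520e+01] gauge [-161.3   71.8  119.3] t 17.875 F [-0.3  0.1  0.2] dyaw 0.12445780828988973
[-0.6, -0.1, 2.3, 0.0, -0.1, 0.0],
[-0.6, -0.1, 2.3, 0.0, 0.0, 0.0],
[-0.6, -0.1, 2.3, 0.0, 0.0, 0.0],
[-0.6, -0.1, 2.3, 0.0, 0.0, 0.0],
[-0.6, -0.1, 2.3, 0.0, 0.0, 0.0],
```

View pics/s8.png

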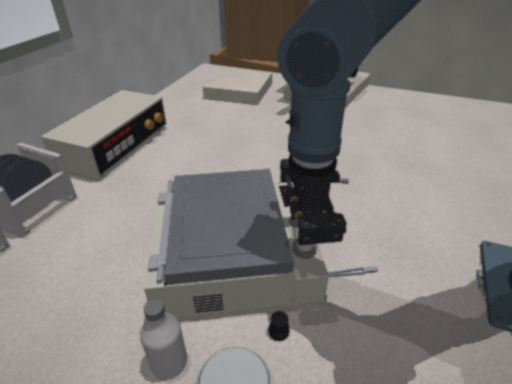

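Fingertips are right above the start key (≈305,245) and the cover is shut. I press in small steps.

Request:
jog_arm --pt "-0.8 0 2.5 0 0 0" --pt "-0.8 0 2.5 0 0 0" --pt "-0.8 0 2.5 0 0 0" --pt "-0.5 0 2 0 0 0" --pt "0 0 2 0 0 0" --pt "0 0 2 0 0 0" --pt "0 0 1.5 0 0 0"

```text
time_s: 18.75
tool_pos: [0.4448, 0.1308, 0.1043]
eef_rot: [-179.9, -0.0, -61.5]
force: [-0.5, 0.1, 2.2]
gripper_width: 0.0003
```

Request:
jog_arm --pt "0 0 1.5 0 0 0" --pt "0 0 1.5 0 0 0"

```text
time_s: 19.0
tool_pos: [0.4448, 0.1308, 0.1013]
eef_rot: [-179.9, -0.0, -61.5]
force: [-3.1, 0.4, 13.4]
gripper_width: 0.0004
```

Bottomed at 6 mm of travel (13 N). I dwell a moment, then release and lift clear.

Request:
jog_arm --pt "0 0 0.4 0 0 0" --pt "0 0 0.4 0 0 0" --pt "0 0 -2 0 0 0" --pt "0 0 -3 0 0 0" --pt "0 0 -5 0 0 0" --pt "0 0 -15 0 0 0" --pt "0 0 -25 0 0 0" --pt "0 0 -25 0 0 0" --pt "0 0 -20 0 0 0" --pt "0 0 0 0 0 0"

```text
time_s: 20.25
tool_pos: [0.4452, 0.1302, 0.2023]
eef_rot: [-179.8, 0.0, -61.6]
force: [0.4, 0.0, 0.4]
gripper_width: 0.0006
```

Request:
jog_arm --pt "0 30 0 0 0 0" --pt "0 30 0 0 0 0" --pt "0 0 0 0 0 0" --pt "0 0 0 0 0 0"

```text
time_s: 20.75
tool_pos: [0.3911, 0.1013, 0.2011]
eef_rot: [-179.8, 0.0, -61.5]
force: [-0.5, -0.3, -1.2]
gripper_width: 0.0004
```

```bash
python3 - <<'E'
from h import *
cov("s9"); p,d=capture("side"); G=w2g(cloud("side",d))
m=(d>0)&(abs(G[...,0]+161)<12)&(abs(G[...,1]-75)<12)&(G[...,2]>98)&(G[...,2]<120); print("key",np.median(G[m],0),m.sum())
m=(d>0)&(abs(G[...,0]+233)<20)&(abs(G[...,1]+160)<25)&(G[...,2]>70)&(G[...,2]<150); print("pad",np.median(G[m],0),m.sum())
p,d=capture("top"); cv2.imwrite("pics/t9.png",p[:,:,::-1])
s=bot.read_state(); print(s["time_s"],s["tool_pos"],s["force"],abs(s["joint_vel"]).max())
E
```

```text
cover low 0 130.88056709359577
key [-160.51168052   78.29884429  107.96895196] 137
pad [-232.03846079 -159.19445367  115.66031674] 227
20.9 [0.39114105 0.10105171 0.20104224] [ 0.24972077 -0.11622246  0.41312796] 0.1996342737329297
```

View pics/s9.png

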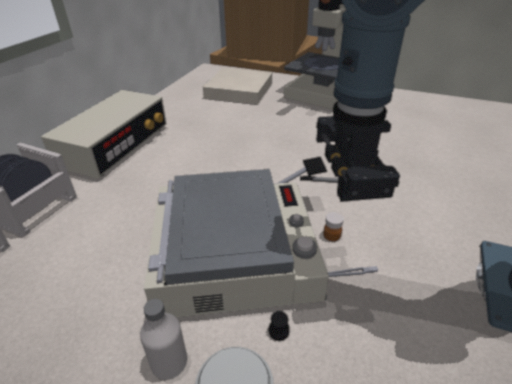

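The cover is shut, the pad is back up (315,165), the key is up (305,245), the other things have not moved, and the arm is clear.

```bash
python3 - <<'E'
from h import *
print(bot.hand_in())
E
```

```text
the job is handed in; nothing more can be done
None
```

The whole sequence went through in order, and I handed the job in at about 21 s.

- **Lever down and hold:** I pressed the lever with the closed fingertips down to its hard stop. The force peaked at about 35 N in the readings, then I eased to 15–17 N. I held it on the stop for about 3.2 s, and the top picture showed the whole wafer uncovered.
- **Lever up:** I let it rise under the finger over about 3.4 s, at roughly 15–21 mm/s at the pad, until the force was zero and the cover was shut.
- **Start key:** only then I pressed it to its end, about 6 mm of travel at 13 N. I then released it and moved clear.

**Last checks:** the cover lies flat (mean height 131 mm), the pad is back at 116 mm and the key at 108 mm. The force on the tool is near zero. In the last side picture the bystanders in view look unmoved; I saved a last top picture but did not look at it.

**Disagreement:** the fitted cover angle at the stop was 1.02 rad from the side view and 0.98 from the top, below the nominal 1.10. The position of the cover's front edge suggested about 1.1. All three are above the 0.95 that counts as open.

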